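# Reset the latched gas alarm and take its key out

### The job

The gas alarm (the bench unit with the domed beacon on top) has latched: reset it by turning its key clockwise as far as it goes, then turn it back to where it started, the only position in which it comes out. Pull the key out and put it down in the rectangular steel tray, without letting it drop from a height. Leave the key in the other unit, the one with the two rocker switches, as it is.

Things in the scene. Friction and masses are not known exactly. Their poses are not given: they have to be found in the camera images.
- key: Upright in the lock on the grey alarm box (120x190x60 mm). Black flat head 36 mm wide (x), 10 thick (y), 4 to 42 mm above the origin; under it a steel collar, 26 across, resting on the box. Origin: on its turning axis under the collar, 60 mm above the bench at start; z to the head. Flat bit 20 wide (x), 4 thick; nosed tip 25 below origin: lift 30 to clear. Beacon 39 mm tall, 95 mm to the -y side.
- alarm_unit_plug (a joint): Angle of the alarm's lock plug, turned by the key: 0 at the start (the release position), growing clockwise from above to a hard stop at 1.2 rad (0 is a stop too). Light friction, no spring: stays where left. Play of about 1 mm: it lags the key by up to 0.15 rad. Beyond about 0.5 rad the bit is caught under the face plate and the key cannot be pulled out.
- tray: Open rectangular steel tray on the bench, 160 mm (x) by 130 mm (y), 22 mm high, walls and floor 4 mm, empty. Origin at the centre of its underside. Fixed to the bench.
- pump_key_edge (a point): Do not disturb: edge of the head of the identical key in the other unit, a like grey box with two rocker switches instead of a beacon. Point on the head's upright edge, 18 mm from that key's axis, 83 mm above the bench.
Things that resemble listed ones, but are neither listed nor needed, are in the scene too. Leave any purple or turquoise look-alike of the key alone.

How it is judged:
On the way, in this order (a step that is already met when the one before it is completed fails the run):
1. the alarm's key has been turned clockwise to its stop (plug beyond 0.9 rad) (value of joint alarm_unit_plug above 0.9 rad), for 0.1 s.
2. the key has been turned back to the release position (plug below 0.3 rad) (value of joint alarm_unit_plug below 0.3 rad), for 0.1 s.
At the end, for the whole second after the job is handed in: The alarm's key lies at rest in the rectangular tray (its collar inside the tray's outline and less than 45 mm above the bench), and the lock plug is left in the release position (below 0.3 rad) (x of key in the frame of tray between -0.078 and 0.078 m and y of key in the frame of tray between -0.063 and 0.063 m and z of key in the frame of tray below 0.045 m and linear speed of key below 0.03 m/s and value of joint alarm_unit_plug below 0.3 rad); the robot touches nothing.
It fails at once if the other unit's key turned or moved (its head's edge displaced more than 10 mm) (distance of pump_key_edge from where it was at the start of the episode above 0.01 m).
It fails at once if the alarm's key dropped from a height (falling freely faster than 1.1 m/s) (linear speed of key above 1.1 m/s and contact force between the fingers and key below 0.1 N).
It also fails if it takes over 54 s, if anything falls off the work surface, if the arm or the gripper's body presses on something with over 40 N, if the wrist force passes 120 N, or if a joint passes its speed limit or range.

### The arm

A 7-joint arm with a two-finger parallel gripper is mounted at the origin on the work surface. World frame = base frame: x ahead of the robot, y to its left, z up, the work surface at z = 0. Lengths are in m, angles in rad, forces in N, time in s.
With the tool pointing down it reaches from about 0.4 to 0.85 m from the base axis. Payload 10.4 kg.
Tool frame: the origin (TCP) lies on the centre line of the jaws, within the pads' length; the fingertips stand 11 mm ahead of it and the grasp point (between the pads) lies 8 mm behind it (manip.finger_overhang is the distance from the TCP to the fingertips, in m); z points along the fingers, y is the line along which they close (so a half turn about z gives the same grasp; the last joint's range is limited). The gripper opens to 85 mm and grips with 20 to 120 N. Pads are 22 mm wide; open, the fingers measure 114 mm over their backs; the gripper's body (76 mm by 85 mm) begins 54 mm behind the grasp point. The pads swing forward as they close: fully open they stand 13 mm farther back than shut.
Start: joints at [-1.169, 0.332, -0.065, 1.46, 0.022, 1.35, -0.088], TCP at [0.258, 0.569, 0.242] pointing down, gripper open.
Joint ranges: [-2.6, 2.6], [-0.5, 2.12], [-1.47, 1.34], [0.16, 2.42], [-1.27, 4.41], [0.06, 2.06], [-2.6, 2.6]. Speed limits (rad/s): [2.22, 2.22, 2.79, 2.79, 3.14, 3.14, 3.14].

### API

Orientations are given as a unit quaternion [x, y, z, w].
In Python, from workcell import manip, imaging, workorder gives the robot as it stands.
- The arm moves only by the tool jog_arm, never from a script. Its argument "deltas" is a list of rows, each an object with "gripper": the opening, from 0 (shut) to 1 (fully open); "offset": the shift along the tool's x, y, z in m, a list of three; "rotation": the turn, a rotation vector about the tool's x, y, z in degrees, a list of three. In form: [{"gripper": gripper, "offset": [tx, ty, tz], "rotation": [ax, ay, az]}, ...]. A call has 1 to 20 rows; each row shifts and turns the commanded pose from where the row before left it, along the tool's axes as they then stand; what a row does not reach is not made up. A row lasts 1/10 s, in which the tool goes at most 50 mm and 8.59 degrees, less where a joint would pass 70% of its speed; a pose out of reach is approached as far as the arm can. A call with a gripper value outside its range is refused whole. The fingers move at their own pace and stop on an object; "newtons" is the grip in N (left out, the last holds). Time passes only in rows, so rows that do not move let the fingers close. It gives the time, the measured TCP pose, the force, the opening and the grip force at its end, in the units of the state.
- manip.get_obs(): the state, without advancing time (a new reading comes with each control period).
- imaging.camera(name): name is "side" or "top" or "wrist"; returns the picture (420x560x3 uint8, blue, green, red); there is no depth.
- imaging.camera_model(name): a dict with "camera_matrix" (3x3 intrinsics, pixels), "world_to_cam" (4x4, takes a point from world to camera coordinates); the wrist camera has in their place "hand_eye" (4x4, takes a point from camera to tool coordinates, whose origin is the TCP and whose axes are the flange's). Camera axes: x right, y up, looking along -z (the intrinsics and any distortion apply to the point x, -y, -z); pixel columns grow to the right and rows downward; lengths in m; the calibration is good to about 2 mm. A picture is of the moment at which its call begins: read the wrist's pose just before it. camera_model takes no time and is no camera call.
- workorder.hand_in(): hands the job in; it is judged then, once.
The state is a dict: "clock": time; "joint_pos": joint angles; "joint_velocities": joint speeds; "tau": joint torques, N m; "position": TCP position; "ee_rot": TCP orientation; "ft_force": force on the tool from outside, world axes, zero at the start; "torque": the same for the moment, N m; "grip_width": opening from 0.0 (shut) to 1.0 (fully open); "grasp_force": force on a finger pad.
Only numpy, scipy, OpenCV 4.12 (cv2) and the standard library are available. Lean on these libraries where they do the work, as an engineer would, in place of code of your own. Each camera call takes 0.05 s, during which the arm holds its last target. There are 200 camera calls.

## Working session

There is one attempt and no reset: what is moved stays moved. The work goes in short steps, Python scripts to look and compute and a tool call to move; the robot and the scene stay as the last step left them, time stands still between calls to the robot, and variables do not carry over. Pictures are saved under pics/ and viewed, at most 10 in all, crops included, and the job is handed in when it is done.

Besides the shell and the picture viewer there is one more tool, called after ">>>" by a JSON object that holds its "api" and its "payload", one argument or row to a line. jog_arm: Moves the arm, as the interface text tells. Its arguments: {"type":"object","properties":{"deltas":{"type":"array","items":{"type":"object","properties":{"gripper":{"type":"number"},"offset":{"type":"array","items":{"type":"number"}},"rotation":{"type":"array","items":{"type":"number"}}}}},"newtons":{"type":"number"}},"required":["deltas"]}

```bash
mkdir -p pics; python3 - <<'E'
from workcell import manip, imaging
import cv2,numpy as np
o=manip.get_obs();print({k:np.round(v,3) for k,v in o.items()})
for n in("side","top"):
    cv2.imwrite(f"pics/{n}0.png",imaging.camera(n))
    m=imaging.camera_model(n);print(n,{k:(np.round(v,4).tolist() if not isinstance(v,str) else v) for k,v in m.items()})
print(imaging.camera_model("wrist"))
E
```

```text
{'clock': np.float64(0.0), 'joint_pos': array([-1.169,  0.333, -0.065,  1.461,  0.022,  1.35 , -0.089]), 'joint_velocities': array([ 0.001, -0.   , -0.001, -0.001,  0.001, -0.002,  0.001]), 'tau': array([ 0.0000e+00, -6.2545e+01,  4.9000e-02, -3.9160e+01,  1.6000e-02,
        1.0000e-02, -0.0000e+00]), 'position': array([0.257, 0.569, 0.242]), 'ee_rot': array([ 0.211,  0.978, -0.001, -0.   ]), 'ft_force': array([-0.147, -0.147, -0.02 ]), 'torque': array([ 0.014, -0.03 , -0.028]), 'grasp_force': np.float64(0.0), 'grip_width': np.float64(0.998)}
side {'camera_matrix': [[481.7813, 0.0, 276.374], [0.0, 481.7813, 208.855], [0.0, 0.0, 1.0]], 'world_to_cam': [[0.957, -0.2899, 0.0062, -0.4695], [0.2188, 0.7359, 0.6408, -0.1238], [-0.1903, -0.6119, 0.7677, -1.3476], [0.0, 0.0, 0.0, 1.0]]}
top {'camera_matrix': [[481.2101, 0.0, 277.611], [0.0, 481.2101, 212.7384], [0.0, 0.0, 1.0]], 'world_to_cam': [[0.0012, -1.0, 0.0045, -0.0651], [0.9918, 0.0018, 0.1278, -0.465], [-0.1278, 0.0043, 0.9918, -1.2685], [0.0, 0.0, 0.0, 1.0]]}
{'camera_matrix': array([[350.08300087,   0.        , 279.90519455],
       [  0.        , 350.08300087, 212.19159267],
       [  0.        ,   0.        ,   1.        ]]), 'hand_eye': array([[ 5.05683473e-04,  9.60058841e-01,  2.79797723e-01,
         7.20265471e-02],
       [ 9.99999872e-01, -4.78386287e-04, -1.65849899e-04,
         2.04583183e-03],
       [-2.53742679e-05,  2.79797771e-01, -9.60058960e-01,
        -1.30755089e-01],
       [ 0.00000000e+00,  0.00000000e+00,  0.00000000e+00,
         1.00000000e+00]])}
```

View pics/top0.png

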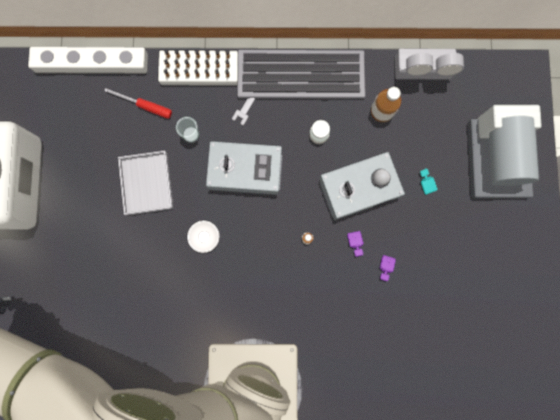

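View pics/side0.png

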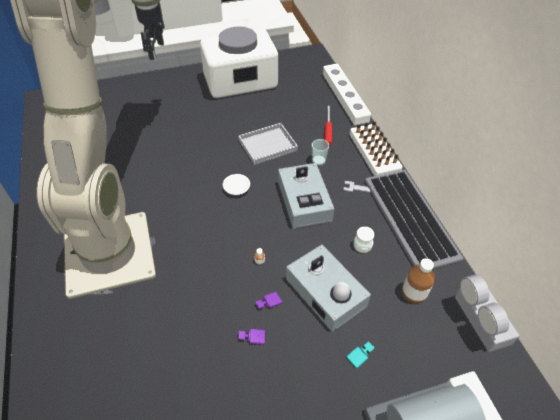

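The top view shows the alarm (beacon ~(381,177), key ~(348,189)), the tray ~(146,183) and the pump key ~(226,164). I'll enlarge the alarm and the tray.

```bash
python3 - <<'E'
import cv2,numpy as np
t=cv2.imread("pics/top0.png");s=cv2.imread("pics/side0.png")
f=lambda im,x,y,w,h,k:cv2.resize(im[y:y+h,x:x+w],None,fx=k,fy=k,interpolation=cv2.INTER_CUBIC)
a=f(t,315,145,100,75,4);b=f(s,280,240,100,75,4);c=f(t,105,140,100,75,4);d=f(s,230,110,100,75,4)
cv2.imwrite("pics/crop.png",np.vstack([np.hstack([a,b]),np.hstack([c,d])]))
E
```

```text
(no output)
```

View pics/crop.png

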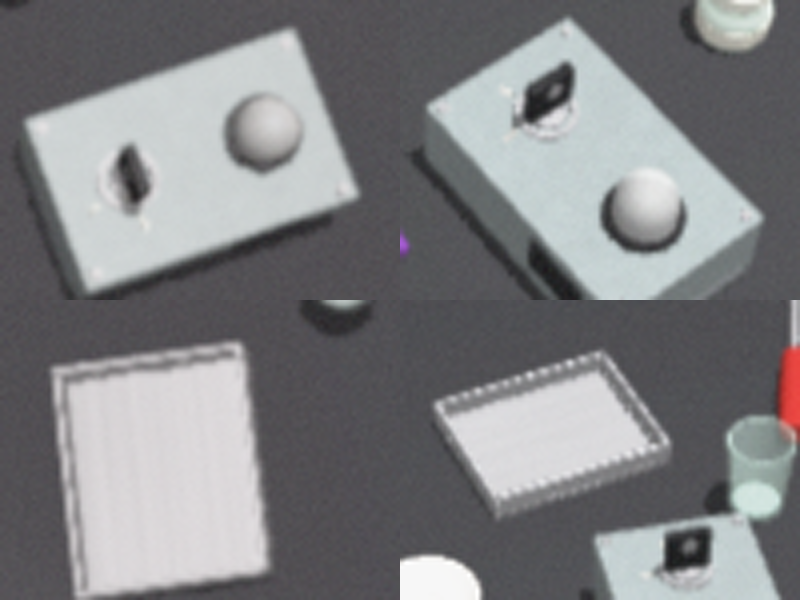

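```bash
cat > h.py <<'E'
import numpy as np
from workcell import manip, imaging
def ray(n,u,v,z):
    m=imaging.camera_model(n);K=np.array(m["camera_matrix"]);T=np.array(m["world_to_cam"])
    d=np.linalg.solve(K,[u,v,1])*[1,-1,-1]
    R=T[:3,:3];c=-R.T@T[:3,3];d=R.T@d
    return (c+d*(z-c[2])/d[2])
E
python3 - <<'E'
from h import *
def T(p,z): return ray("top",315+p[0]/4,145+p[1]/4,z)[:2]
def S(p,z): return ray("side",280+(p[0]-400)/4,240+p[1]/4,z)[:2]
b=np.array([T(p,.06) for p in[(25,122),(293,28),(357,195),(82,293)]]);print(b.round(4),b.mean(0))
for i in range(4):
    e=b[(i+1)%4]-b[i];print(np.linalg.norm(e),np.degrees(np.arctan2(e[1],e[0])))
print("collar",T((129,182),.061),S((547,113),.061))
print("headtop",T((130,150),.102),T((142,200),.102),"side headtop",S((527,92),.102),S((572,66),.102))
print("beacon", T((264,132),.085),S((645,207),.085))
t=np.array([ray("top",105+p[0]/4,140+(p[1]-300)/4,.022)[:2] for p in[(52,367),(242,343),(270,570),(78,598)]]);print(t.round(4),t.mean(0))
t2=np.array([ray("side",230+(p[0]-400)/4,110+(p[1]-300)/4,.022)[:2] for p in[(435,405),(604,352),(670,445),(500,505)]]);print(t2.round(4),t2.mean(0))
E
```

```text
[[ 0.5615 -0.1804]
 [ 0.6261 -0.3608]
 [ 0.5127 -0.4001]
 [ 0.4469 -0.2167]] [ 0.53678213 -0.28949089]
0.19163831593558717 -70.30759456334668
0.12000632573239851 -160.8929868781457
0.19479168974207903 109.724129108854
0.12018773082921409 17.60418547754269
collar [ 0.52092533 -0.24880563] [ 0.52381072 -0.24963837]
headtop [ 0.53454966 -0.24361193] [ 0.50201827 -0.25073713] side headtop [ 0.50529055 -0.25547082] [ 0.53922371 -0.24511098]
beacon [ 0.54996221 -0.33389464] [ 0.55112047 -0.34467076]
[[0.6208 0.3751]
 [0.638  0.245 ]
 [0.48   0.2211]
 [0.4606 0.3505]] [0.54984205 0.2979084 ]
[[0.4621 0.3455]
 [0.6195 0.3706]
 [0.6371 0.2422]
 [0.4832 0.214 ]] [0.55049059 0.29310827]
```

>>> {"api": "jog_arm", "payload": {
  "deltas": [
    {"gripper": 1, "offset": [-0.029, -0.0318, 0]},
    {"gripper": 1, "offset": [-0.029, -0.0318, 0]},
    {"gripper": 1, "offset": [-0.029, -0.0318, 0]},
    {"gripper": 1, "offset": [-0.029, -0.0318, 0]},
    {"gripper": 1, "offset": [-0.029, -0.0318, 0]},
    {"gripper": 1, "offset": [-0.029, -0.0318, 0]},
    {"gripper": 1, "offset": [-0.029, -0.0318, 0]},
    {"gripper": 1, "offset": [-0.029, -0.0318, 0]},
    {"gripper": 1, "offset": [-0.029, -0.0318, 0]},
    {"gripper": 1, "offset": [-0.029, -0.0318, 0]},
    {"gripper": 1, "offset": [-0.029, -0.0318, 0]},
    {"gripper": 1, "offset": [-0.029, -0.0318, 0]},
    {"gripper": 1, "offset": [-0.029, -0.0318, 0]},
    {"gripper": 1, "offset": [-0.029, -0.0318, 0]},
    {"gripper": 1, "offset": [-0.029, -0.0318, 0]},
    {"gripper": 1, "offset": [-0.029, -0.0318, 0]},
    {"gripper": 1, "offset": [-0.029, -0.0318, 0]},
    {"gripper": 1, "offset": [-0.029, -0.0318, 0]},
    {"gripper": 1, "offset": [-0.029, -0.0318, 0]},
    {"gripper": 1, "offset": [-0.029, -0.0318, 0]}
  ]
}}

```text
schema error: expected keys gripper, offset, rotation
```

>>> {"api": "jog_arm", "payload": {
  "deltas": [
    {"rotation": [0, 0, 8.5]},
    {"rotation": [0, 0, 8.5]},
    {"rotation": [0, 0, 8.5]},
    {"rotation": [0, 0, 8.5]},
    {"rotation": [0, 0, 8.5]},
    {"rotation": [0, 0, 8.5]},
    {"rotation": [0, 0, 8.5]},
    {"rotation": [0, 0, 8.5]},
    {"rotation": [0, 0, 8.5]},
    {"rotation": [0, 0, 8.5]},
    {"rotation": [0, 0, 8.5]},
    {"rotation": [0, 0, 8.5]},
    {"rotation": [0, 0, 8.5]},
    {"rotation": [0, 0, 8.5]},
    {"rotation": [0, 0, 8.5]},
    {"rotation": [0, 0, 8.5]},
    {"rotation": [0, 0, 0]},
    {"rotation": [0, 0, 0]}
  ]
}}

```text
schema error: expected keys gripper, offset, rotation
```

```bash
python3 - <<'E'
from h import *
import cv2
from scipy.spatial.transform import Rotation as R
o=manip.get_obs();im=imaging.camera("wrist")
print(o["clock"],o["position"],o["joint_pos"].round(3),o["ee_rot"],np.degrees(np.arctan2(*R.from_quat(o["ee_rot"]).as_matrix()[[1,0],1])))
cv2.imwrite("pics/w1.png",cv2.resize(im,None,fx=1.4,fy=1.4,interpolation=cv2.INTER_CUBIC))
E
```

```text
0.1 [0.25744358 0.56914394 0.24158732] [-1.169  0.333 -0.065  1.461  0.022  1.35  -0.088] [ 2.10776239e-01  9.77534121e-01 -6.38178446e-04 -1.09750291e-04] 65.66430136322244
```

View pics/w1.png

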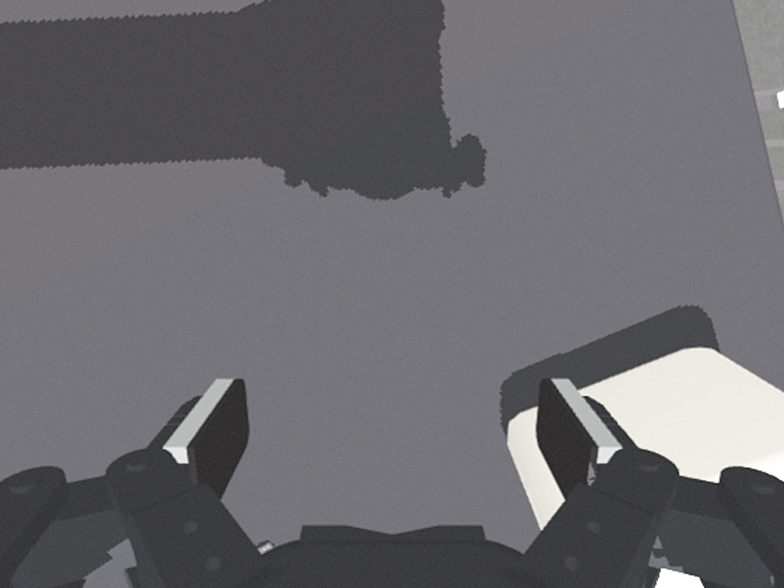

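The arm has not moved: every row needs all three keys. The picture shows only bench and the appliance beside the fingers, so I'm resending.

>>> {"api": "jog_arm", "payload": {
  "deltas": [
    {"gripper": 1, "offset": [-0.029, -0.0318, 0], "rotation": [0, 0, 0]},
    {"gripper": 1, "offset": [-0.029, -0.0318, 0], "rotation": [0, 0, 0]},
    {"gripper": 1, "offset": [-0.029, -0.0318, 0], "rotation": [0, 0, 0]},
    {"gripper": 1, "offset": [-0.029, -0.0318, 0], "rotation": [0, 0, 0]},
    {"gripper": 1, "offset": [-0.029, -0.0318, 0], "rotation": [0, 0, 0]},
    {"gripper": 1, "offset": [-0.029, -0.0318, 0], "rotation": [0, 0, 0]},
    {"gripper": 1, "offset": [-0.029, -0.0318, 0], "rotation": [0, 0, 0]},
    {"gripper": 1, "offset": [-0.029, -0.0318, 0], "rotation": [0, 0, 0]},
    {"gripper": 1, "offset": [-0.029, -0.0318, 0], "rotation": [0, 0, 0]},
    {"gripper": 1, "offset": [-0.029, -0.0318, 0], "rotation": [0, 0, 0]},
    {"gripper": 1, "offset": [-0.029, -0.0318, 0], "rotation": [0, 0, 0]},
    {"gripper": 1, "offset": [-0.029, -0.0318, 0], "rotation": [0, 0, 0]},
    {"gripper": 1, "offset": [-0.029, -0.0318, 0], "rotation": [0, 0, 0]},
    {"gripper": 1, "offset": [-0.029, -0.0318, 0], "rotation": [0, 0, 0]},
    {"gripper": 1, "offset": [-0.029, -0.0318, 0], "rotation": [0, 0, 0]},
    {"gripper": 1, "offset": [-0.029, -0.0318, 0], "rotation": [0, 0, 0]},
    {"gripper": 1, "offset": [-0.029, -0.0318, 0], "rotation": [0, 0, 0]},
    {"gripper": 1, "offset": [-0.029, -0.0318, 0], "rotation": [0, 0, 0]},
    {"gripper": 1, "offset": [-0.029, -0.0318, 0], "rotation": [0, 0, 0]},
    {"gripper": 1, "offset": [-0.029, -0.0318, 0], "rotation": [0, 0, 0]}
  ]
}}

```text
clock: 2.15
position: [0.5243, -0.2504, 0.2422]
ee_rot: [0.21, 0.978, 0.0, 0.0]
ft_force: [1.2, 0.3, 0.8]
grip_width: 1.005
grasp_force: 0.0
```

>>> {"api": "jog_arm", "payload": {
  "deltas": [
    {"gripper": 1, "offset": [0, 0, 0], "rotation": [0, 0, 8.5]},
    {"gripper": 1, "offset": [0, 0, 0], "rotation": [0, 0, 8.5]},
    {"gripper": 1, "offset": [0, 0, 0], "rotation": [0, 0, 8.5]},
    {"gripper": 1, "offset": [0, 0, 0], "rotation": [0, 0, 8.5]},
    {"gripper": 1, "offset": [0, 0, 0], "rotation": [0, 0, 8.5]},
    {"gripper": 1, "offset": [0, 0, 0], "rotation": [0, 0, 8.5]},
    {"gripper": 1, "offset": [0, 0, 0], "rotation": [0, 0, 8.5]},
    {"gripper": 1, "offset": [0, 0, 0], "rotation": [0, 0, 8.5]},
    {"gripper": 1, "offset": [0, 0, 0], "rotation": [0, 0, 8.5]},
    {"gripper": 1, "offset": [0, 0, 0], "rotation": [0, 0, 8.5]},
    {"gripper": 1, "offset": [0, 0, 0], "rotation": [0, 0, 8.5]},
    {"gripper": 1, "offset": [0, 0, 0], "rotation": [0, 0, 8.5]},
    {"gripper": 1, "offset": [0, 0, 0], "rotation": [0, 0, 8.5]},
    {"gripper": 1, "offset": [0, 0, 0], "rotation": [0, 0, 8.5]},
    {"gripper": 1, "offset": [0, 0, 0], "rotation": [0, 0, 8.5]},
    {"gripper": 1, "offset": [0, 0, 0], "rotation": [0, 0, 8.5]},
    {"gripper": 1, "offset": [0, 0, 0], "rotation": [0, 0, 0]},
    {"gripper": 1, "offset": [0, 0, 0], "rotation": [0, 0, 0]}
  ]
}}

```text
clock: 3.95
position: [0.5239, -0.2489, 0.2421]
ee_rot: [0.985, 0.173, -0.0, 0.0]
ft_force: [0.6, -1.0, -0.3]
grip_width: 1.001
grasp_force: 0.0
```

```bash
python3 - <<'E'
from h import *
import cv2
from scipy.spatial.transform import Rotation as R
o=manip.get_obs();im=imaging.camera("wrist")
print(o["clock"],o["position"],o["joint_pos"].round(3),o["ee_rot"],np.degrees(np.arctan2(*R.from_quat(o["ee_rot"]).as_matrix()[[1,0],1])))
cv2.imwrite("pics/w2.png",cv2.resize(im,None,fx=1.4,fy=1.4,interpolation=cv2.INTER_CUBIC))
E
```

```text
3.95 [ 0.52387848 -0.24892977  0.24209212] [-0.567  0.454  1.235  1.631 -0.435  1.372 -0.498] [ 9.84932463e-01  1.72939257e-01 -2.37144785e-04  2.17896885e-05] -70.0824842293583
```

View pics/w2.png

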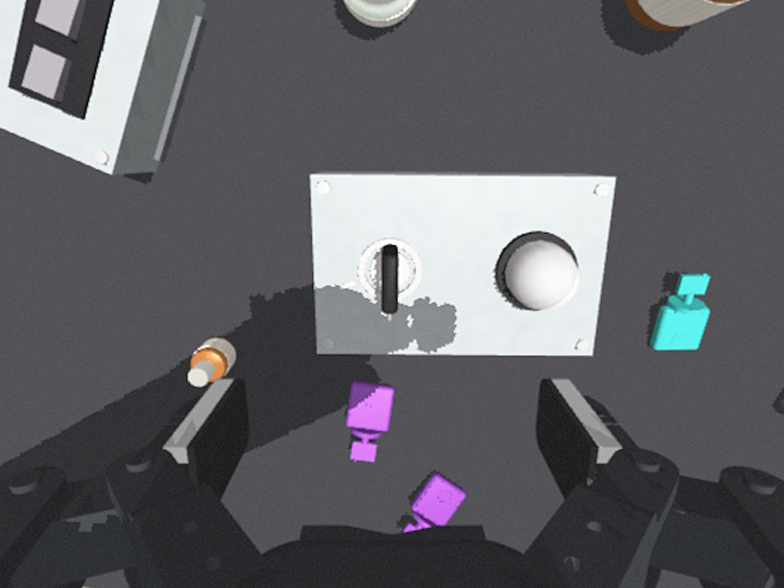

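The wrist view shows the key head upright at (390,245–313) inside the lock ring centred at (389,268), aligned with tool x; beacon to the right.

```bash
cat >> h.py <<'E'
from scipy.spatial.transform import Rotation as R
def wray(u,v,z,p,q):
    m=imaging.camera_model("wrist");H=m["hand_eye"];Q=R.from_quat(q).as_matrix()
    d=Q@H[:3,:3]@(np.linalg.solve(m["camera_matrix"],[u,v,1])*[1,-1,-1]);c=Q@H[:3,3]+p
    return c+d*(z-c[2])/d[2]
E
python3 - <<'E'
from h import *
o=manip.get_obs();p,q=o["position"],o["ee_rot"];Q=R.from_quat(q).as_matrix()
for n,u,v,z in[("ring",389,268,.06),("far",390,246,.102),("near",390,310,.102),("c1",311,175,.06),("c2",615,178,.06),("c3",593,355,.06),("c4",317,353,.06)]:
    w=wray(u/1.4,v/1.4,z,p,q);print(n,w.round(4),(Q.T@(w-p)).round(4))
E
```

```text
ring [ 0.5228 -0.2451  0.06  ] [ 0.0003 -0.004   0.1822]
far [ 0.544  -0.2383  0.102 ] [ 0.0226 -0.0031  0.1402]
near [ 0.5087 -0.2511  0.102 ] [-0.015  -0.0032  0.1402]
c1 [ 0.5619 -0.1796  0.06  ] [ 0.0594 -0.0523  0.1822]
c2 [ 0.6245 -0.3576  0.06  ] [0.0577 0.1364 0.1821]
c3 [ 0.513 -0.398  0.06 ] [-0.061   0.1365  0.1822]
c4 [ 0.4495 -0.2188  0.06  ] [-0.0596 -0.0536  0.1822]
```

>>> {"api": "jog_arm", "payload": {
  "newtons": 50,
  "deltas": [
    {"gripper": 1, "offset": [0.001, -0.0035, 0.02], "rotation": [0, 0, 0]},
    {"gripper": 1, "offset": [0, 0, 0.03], "rotation": [0, 0, 0]},
    {"gripper": 1, "offset": [0, 0, 0.03], "rotation": [0, 0, 0]},
    {"gripper": 0.6, "offset": [0, 0, 0.03], "rotation": [0, 0, 0]},
    {"gripper": 0.6, "offset": [0, 0, 0.02], "rotation": [0, 0, 0]},
    {"gripper": 0.5, "offset": [0, 0, 0.015], "rotation": [0, 0, 0]},
    {"gripper": 0.4, "offset": [0, 0, 0.01], "rotation": [0, 0, 0]},
    {"gripper": 0.3, "offset": [0, 0, 0.007], "rotation": [0, 0, 0]},
    {"gripper": 0.3, "offset": [0, 0, 0], "rotation": [0, 0, 0]},
    {"gripper": 0.3, "offset": [0, 0, 0], "rotation": [0, 0, 0]}
  ]
}}

```text
clock: 5.0
position: [0.524, -0.2456, 0.0809]
ee_rot: [0.985, 0.171, 0.0, 0.0]
ft_force: [0.3, -0.1, 0.2]
grip_width: 0.298
grasp_force: 0.0
```

```bash
python3 - <<'E'
from h import *
import cv2
im=imaging.camera("wrist");s=imaging.camera("side")
a=im[120:420,80:480];b=cv2.resize(s[200:350,250:450],(400,300),interpolation=cv2.INTER_CUBIC)
cv2.imwrite("pics/g1.png",np.hstack([a,b]))
E
```

```text
(no output)
```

View pics/g1.png

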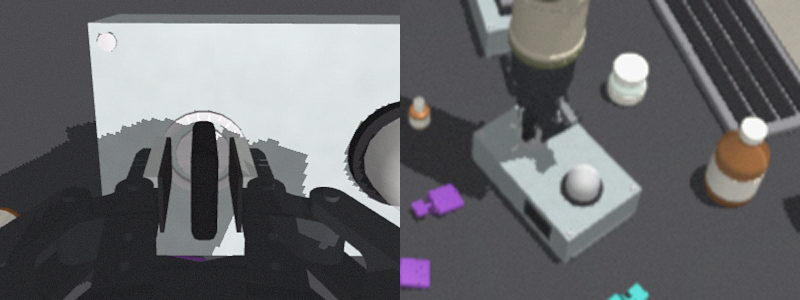

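The key head (crop ~(203,180)) sits centred between the pads (165–237). Closing.

>>> {"api": "jog_arm", "payload": {
  "newtons": 50,
  "deltas": [
    {"gripper": 0, "offset": [0, 0, 0], "rotation": [0, 0, 0]},
    {"gripper": 0, "offset": [0, 0, 0], "rotation": [0, 0, 0]},
    {"gripper": 0, "offset": [0, 0, 0], "rotation": [0, 0, 0]},
    {"gripper": 0, "offset": [0, 0, 0], "rotation": [0, 0, 0]},
    {"gripper": 0, "offset": [0, 0, 0], "rotation": [0, 0, 0]},
    {"gripper": 0, "offset": [0, 0, 0], "rotation": [0, 0, 0]}
  ]
}}

```text
clock: 5.7
position: [0.5241, -0.2461, 0.0808]
ee_rot: [0.985, 0.171, 0.001, 0.001]
ft_force: [2.5, -4.4, 2.6]
grip_width: 0.11
grasp_force: 51.0
```

>>> {"api": "jog_arm", "payload": {
  "deltas": [
    {"gripper": 0, "offset": [0, 0, 0], "rotation": [0, 0, 5]},
    {"gripper": 0, "offset": [0, 0, 0], "rotation": [0, 0, 5]},
    {"gripper": 0, "offset": [0, 0, 0], "rotation": [0, 0, 5]},
    {"gripper": 0, "offset": [0, 0, 0], "rotation": [0, 0, 5]}
  ]
}}

```text
clock: 6.1
position: [0.5241, -0.2468, 0.0808]
ee_rot: [1.0, -0.005, 0.001, 0.001]
ft_force: [3.9, -8.0, 0.4]
grip_width: 0.108
grasp_force: 50.6
```

>>> {"api": "jog_arm", "payload": {
  "deltas": [
    {"gripper": 0, "offset": [0, 0.001, 0], "rotation": [0, 0, 5]},
    {"gripper": 0, "offset": [0, 0, 0], "rotation": [0, 0, 5]},
    {"gripper": 0, "offset": [0, 0, 0], "rotation": [0, 0, 5]},
    {"gripper": 0, "offset": [0, 0, 0], "rotation": [0, 0, 5]},
    {"gripper": 0, "offset": [0, 0, 0], "rotation": [0, 0, 5]},
    {"gripper": 0, "offset": [0, 0, 0], "rotation": [0, 0, 5]},
    {"gripper": 0, "offset": [0, 0, 0], "rotation": [0, 0, 5]}
  ]
}}

```text
clock: 6.8
position: [0.5236, -0.2478, 0.0808]
ee_rot: [0.952, -0.306, 0.001, 0.001]
ft_force: [0.8, -7.0, 3.2]
grip_width: 0.11
grasp_force: 50.9
```

```bash
python3 - <<'E'
from h import *
o=manip.get_obs();print(o["joint_pos"].round(3),o["torque"].round(2),o["ft_force"],np.degrees(np.arctan2(*R.from_quat(o["ee_rot"]).as_matrix()[[1,0],1])))
E
```

```text
[-0.541  0.757  1.251  1.808 -0.782  1.178 -1.228] [-1.82 -0.25  0.04] [ 0.77985073 -6.9625293   3.15413031] -125.59597897311875
```

>>> {"api": "jog_arm", "payload": {
  "deltas": [
    {"gripper": 0, "offset": [0, 0, 0], "rotation": [0, 0, 4]},
    {"gripper": 0, "offset": [0, 0, 0], "rotation": [0, 0, 4]},
    {"gripper": 0, "offset": [0, 0, 0], "rotation": [0, 0, 4]},
    {"gripper": 0, "offset": [0, 0, 0], "rotation": [0, 0, 4]},
    {"gripper": 0, "offset": [0, 0, 0], "rotation": [0, 0, 0]},
    {"gripper": 0, "offset": [0, 0, 0], "rotation": [0, 0, 0]}
  ]
}}

```text
clock: 7.4
position: [0.5235, -0.2481, 0.0808]
ee_rot: [0.901, -0.434, 0.001, 0.001]
ft_force: [0.9, -7.7, 2.3]
grip_width: 0.113
grasp_force: 51.1
```

```bash
python3 - <<'E'
from h import *
import cv2
o=manip.get_obs();print(o["joint_pos"].round(3),o["torque"].round(2),o["ft_force"],np.degrees(np.arctan2(*R.from_quat(o["ee_rot"]).as_matrix()[[1,0],1])))
im=imaging.camera("wrist");cv2.imwrite("pics/t1.png",im[120:420,80:480])
E
```

```text
[-0.552  0.787  1.281  1.808 -0.815  1.197 -1.481] [-1.93 -0.25  0.06] [ 0.85873317 -7.71460499  2.31143023] -141.41683464304785
```

View pics/t1.png

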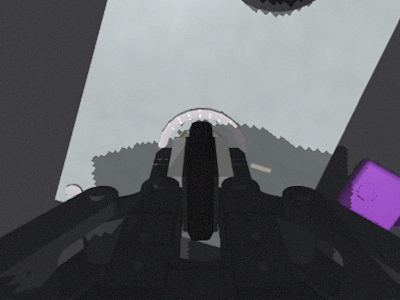

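The head still lies between the pads, turned with the gripper relative to the box. A bit further, to the stop.

>>> {"api": "jog_arm", "payload": {
  "deltas": [
    {"gripper": 0, "offset": [0, 0, 0], "rotation": [0, 0, 3]},
    {"gripper": 0, "offset": [0, 0, 0], "rotation": [0, 0, 3]},
    {"gripper": 0, "offset": [0, 0, 0], "rotation": [0, 0, 0]},
    {"gripper": 0, "offset": [0, 0, 0], "rotation": [0, 0, 0]}
  ]
}}

```text
clock: 7.85
position: [0.5233, -0.2483, 0.0808]
ee_rot: [0.877, -0.48, 0.001, 0.001]
ft_force: [-0.3, -8.7, 2.6]
grip_width: 0.108
grasp_force: 51.0
```

```bash
python3 - <<'E'
from h import *
o=manip.get_obs();print(o["joint_pos"].round(3),o["torque"].round(2),o["ft_force"],np.degrees(np.arctan2(*R.from_quat(o["ee_rot"]).as_matrix()[[1,0],1])))
E
```

```text
[-0.555  0.795  1.289  1.809 -0.824  1.202 -1.58 ] [-2.07 -0.04  0.09] [-0.25194999 -8.65653029  2.62988494] -147.42493465531913
```

>>> {"api": "jog_arm", "payload": {
  "deltas": [
    {"gripper": 0, "offset": [0, 0, 0], "rotation": [0, 0, -5]},
    {"gripper": 0, "offset": [0, 0, 0], "rotation": [0, 0, -5]},
    {"gripper": 0, "offset": [0, 0, 0], "rotation": [0, 0, -5]},
    {"gripper": 0, "offset": [0, 0, 0], "rotation": [0, 0, -5]},
    {"gripper": 0, "offset": [0, 0, 0], "rotation": [0, 0, -5]},
    {"gripper": 0, "offset": [0, 0, 0], "rotation": [0, 0, -5]},
    {"gripper": 0, "offset": [0, 0, 0], "rotation": [0, 0, -5]},
    {"gripper": 0, "offset": [0, 0, 0], "rotation": [0, 0, -5]},
    {"gripper": 0, "offset": [0, 0, 0], "rotation": [0, 0, -5]},
    {"gripper": 0, "offset": [0, 0, 0], "rotation": [0, 0, -5]},
    {"gripper": 0, "offset": [0, 0, 0], "rotation": [0, 0, -5]},
    {"gripper": 0, "offset": [0, 0, 0], "rotation": [0, 0, -5]},
    {"gripper": 0, "offset": [0, 0, 0], "rotation": [0, 0, -5]},
    {"gripper": 0, "offset": [0, 0, 0], "rotation": [0, 0, -5]},
    {"gripper": 0, "offset": [0, 0, 0], "rotation": [0, 0, -5]},
    {"gripper": 0, "offset": [0, 0, 0], "rotation": [0, 0, -3]},
    {"gripper": 0, "offset": [0, 0, 0], "rotation": [0, 0, 0]},
    {"gripper": 0, "offset": [0, 0, 0], "rotation": [0, 0, 0]}
  ]
}}

```text
clock: 9.65
position: [0.5235, -0.2468, 0.0807]
ee_rot: [0.984, 0.178, 0.0, 0.0]
ft_force: [-0.6, -3.5, 6.2]
grip_width: 0.109
grasp_force: 51.7
```

```bash
python3 - <<'E'
from h import *
o=manip.get_obs();print(o["joint_pos"].round(3),o["torque"].round(2),o["ft_force"],np.degrees(np.arctan2(*R.from_quat(o["ee_rot"]).as_matrix()[[1,0],1])))
E
```

```text
[-0.424  0.58   1.019  1.804 -0.558  1.078 -0.412] [-0.66  0.19  0.02] [-0.58524654 -3.53423858  6.22930924] -69.4397995022392
```

>>> {"api": "jog_arm", "payload": {
  "deltas": [
    {"gripper": 0, "offset": [0, 0, 0], "rotation": [0, 0, -3]},
    {"gripper": 0, "offset": [0, 0, 0], "rotation": [0, 0, -3]},
    {"gripper": 0, "offset": [0, 0, 0], "rotation": [0, 0, 0]},
    {"gripper": 0, "offset": [0, 0, 0], "rotation": [0, 0, 3]},
    {"gripper": 0, "offset": [0, 0, -0.002], "rotation": [0, 0, 0]},
    {"gripper": 0, "offset": [0, 0, -0.003], "rotation": [0, 0, 0]},
    {"gripper": 0, "offset": [0, 0, -0.003], "rotation": [0, 0, 0]},
    {"gripper": 0, "offset": [0, 0, -0.002], "rotation": [0, 0, 0]},
    {"gripper": 0, "offset": [0, 0, 0], "rotation": [0, 0, 0]}
  ]
}}

```text
clock: 10.55
position: [0.5237, -0.2462, 0.0906]
ee_rot: [0.979, 0.205, 0.0, -0.0]
ft_force: [-0.4, -1.6, 0.3]
grip_width: 0.109
grasp_force: 50.7
```

>>> {"api": "jog_arm", "payload": {
  "deltas": [
    {"gripper": 0, "offset": [0, 0, -0.005], "rotation": [0, 0, 0]},
    {"gripper": 0, "offset": [0, 0, -0.005], "rotation": [0, 0, 0]},
    {"gripper": 0, "offset": [0, 0, -0.01], "rotation": [0, 0, 0]},
    {"gripper": 0, "offset": [0, 0, -0.015], "rotation": [0, 0, 0]},
    {"gripper": 0, "offset": [0, 0, -0.02], "rotation": [0, 0, 0]},
    {"gripper": 0, "offset": [0, 0, -0.02], "rotation": [0, 0, 0]},
    {"gripper": 0, "offset": [0, 0, -0.02], "rotation": [0, 0, 0]},
    {"gripper": 0, "offset": [0, 0, -0.02], "rotation": [0, 0, 0]},
    {"gripper": 0, "offset": [0, 0, -0.015], "rotation": [0, 0, 0]},
    {"gripper": 0, "offset": [0, 0, 0], "rotation": [0, 0, 0]}
  ]
}}

```text
clock: 11.55
position: [0.5244, -0.2469, 0.2227]
ee_rot: [0.979, 0.205, 0.002, 0.001]
ft_force: [-0.2, -1.1, -1.2]
grip_width: 0.11
grasp_force: 50.6
```

```bash
python3 - <<'E'
from h import *
import cv2
o=manip.get_obs();im=imaging.camera("wrist");s=imaging.camera("side")
print(o["position"],o["joint_pos"].round(3),np.degrees(np.arctan2(*R.from_quat(o["ee_rot"]).as_matrix()[[1,0],1])))
Q=R.from_quat(o["ee_rot"]).as_matrix();print("to tray, tool axes",Q.T@(np.array([.55,.2955,.22])-o["position"]))
cv2.imwrite("pics/l1.png",np.hstack([im[120:420,80:480],cv2.resize(s[200:350,250:450],(400,300),interpolation=cv2.INTER_CUBIC)]))
E
```

```text
[ 0.52443845 -0.24691056  0.22271937] [-0.529  0.422  1.151  1.66  -0.398  1.318 -0.467] -66.33428030316114
to tray, tool axes [ 0.24112923 -0.48653895  0.00255901]
```

View pics/l1.png

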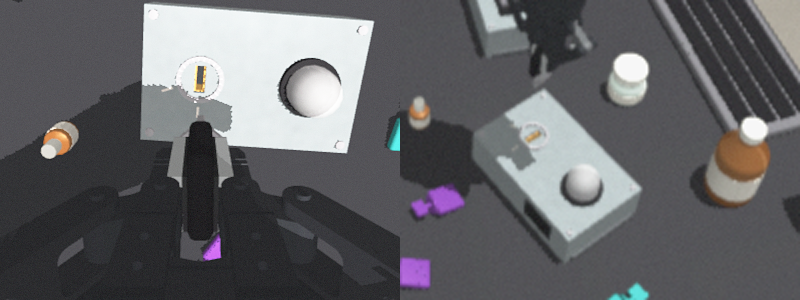

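The key is out (in the pads, its bit visible in the side view), and the slot at (200,78) is back in its start orientation. Carrying it to the tray.

>>> {"api": "jog_arm", "payload": {
  "deltas": [
    {"gripper": 0, "offset": [0.0095, -0.019, 0], "rotation": [0, 0, 0]},
    {"gripper": 0, "offset": [0.0165, -0.0335, 0], "rotation": [0, 0, 0]},
    {"gripper": 0, "offset": [0.0165, -0.0335, 0], "rotation": [0, 0, 0]},
    {"gripper": 0, "offset": [0.0165, -0.0335, 0], "rotation": [0, 0, 0]},
    {"gripper": 0, "offset": [0.0165, -0.0335, 0], "rotation": [0, 0, 0]},
    {"gripper": 0, "offset": [0.0165, -0.0335, 0], "rotation": [0, 0, 0]},
    {"gripper": 0, "offset": [0.0165, -0.0335, 0], "rotation": [0, 0, 0]},
    {"gripper": 0, "offset": [0.0165, -0.0335, 0], "rotation": [0, 0, 0]},
    {"gripper": 0, "offset": [0.0165, -0.0335, 0], "rotation": [0, 0, 0]},
    {"gripper": 0, "offset": [0.0165, -0.0335, 0], "rotation": [0, 0, 0]},
    {"gripper": 0, "offset": [0.0165, -0.0335, 0], "rotation": [0, 0, 0]},
    {"gripper": 0, "offset": [0.0165, -0.0335, 0], "rotation": [0, 0, 0]},
    {"gripper": 0, "offset": [0.0165, -0.0335, 0], "rotation": [0, 0, 0]},
    {"gripper": 0, "offset": [0.0165, -0.0335, 0], "rotation": [0, 0, 0]},
    {"gripper": 0, "offset": [0.0165, -0.0335, 0], "rotation": [0, 0, 0]},
    {"gripper": 0, "offset": [0, 0, 0], "rotation": [0, 0, 0]},
    {"gripper": 0, "offset": [0, 0, 0], "rotation": [0, 0, 0]}
  ]
}}

```text
clock: 13.35
position: [0.5475, 0.2974, 0.219]
ee_rot: [0.979, 0.206, -0.001, 0.001]
ft_force: [0.8, -1.0, -0.3]
grip_width: 0.109
grasp_force: 50.6
```

>>> {"api": "jog_arm", "payload": {
  "deltas": [
    {"gripper": 0, "offset": [0, 0, 0], "rotation": [0, 6, 0]},
    {"gripper": 0, "offset": [0, 0, 0], "rotation": [0, 6, 0]},
    {"gripper": 0, "offset": [0, 0, 0], "rotation": [0, 6, 0]},
    {"gripper": 0, "offset": [0, 0, 0], "rotation": [0, 6, 0]},
    {"gripper": 0, "offset": [0, 0, 0], "rotation": [0, 6, 0]},
    {"gripper": 0, "offset": [-0.01, 0, 0.0173], "rotation": [0, 0, 0]},
    {"gripper": 0, "offset": [-0.01, 0, 0.0173], "rotation": [0, 0, 0]},
    {"gripper": 0, "offset": [-0.01, 0, 0.0173], "rotation": [0, 0, 0]},
    {"gripper": 0, "offset": [-0.01, 0, 0.0173], "rotation": [0, 0, 0]},
    {"gripper": 0, "offset": [-0.01, 0, 0.0173], "rotation": [0, 0, 0]},
    {"gripper": 0, "offset": [-0.01, 0, 0.0173], "rotation": [0, 0, 0]},
    {"gripper": 0, "offset": [-0.01, 0, 0.0173], "rotation": [0, 0, 0]},
    {"gripper": 0, "offset": [0, 0, 0], "rotation": [0, 0, 0]}
  ]
}}

```text
clock: 14.65
position: [0.5386, 0.2845, 0.0755]
ee_rot: [0.954, 0.196, 0.223, -0.041]
ft_force: [0.1, -1.0, -0.9]
grip_width: 0.106
grasp_force: 50.6
```

```bash
python3 - <<'E'
from h import *
import cv2
o=manip.get_obs();im=imaging.camera("wrist");s=imaging.camera("side")
print(o["position"],o["joint_pos"].round(3),R.from_quat(o["ee_rot"]).as_matrix().round(3),o["ft_force"])
cv2.imwrite("pics/p1.png",np.hstack([im[120:420,80:480],cv2.resize(s[60:210,180:380],(400,300),interpolation=cv2.INTER_CUBIC)]))
E
```

```text
[0.53864645 0.28446866 0.07547118] [-1.461  0.308  0.947  2.12  -0.401  0.409 -1.426] [[ 0.824  0.392  0.41 ]
 [ 0.356 -0.92   0.165]
 [ 0.442  0.01  -0.897]] [ 0.11280996 -0.96636491 -0.89089398]
```

View pics/p1.png

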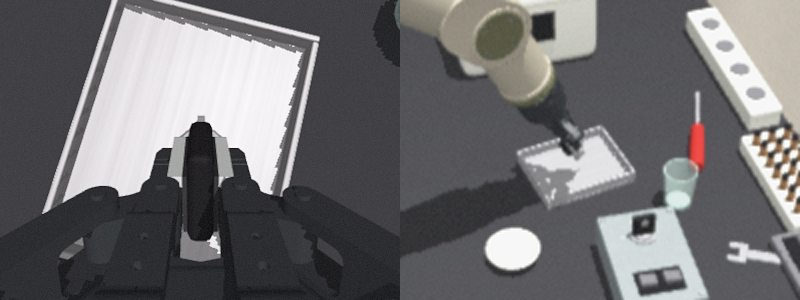

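The key hangs over the tray, tip tilted outward, near the tray's middle. Lowering to the floor.

>>> {"api": "jog_arm", "payload": {
  "deltas": [
    {"gripper": 0, "offset": [-0.0035, 0, 0.0072], "rotation": [0, 0, 0]},
    {"gripper": 0, "offset": [-0.0035, 0, 0.0072], "rotation": [0, 0, 0]},
    {"gripper": 0, "offset": [-0.0026, 0, 0.0054], "rotation": [0, 0, 0]},
    {"gripper": 0, "offset": [-0.0013, 0, 0.0027], "rotation": [0, 0, 0]},
    {"gripper": 0, "offset": [0, 0, 0], "rotation": [0, 0, 0]}
  ]
}}

```text
clock: 15.25
position: [0.5403, 0.2872, 0.0528]
ee_rot: [0.953, 0.197, 0.225, -0.042]
ft_force: [-0.4, 0.2, -0.3]
grip_width: 0.106
grasp_force: 50.6
```

>>> {"api": "jog_arm", "payload": {
  "deltas": [
    {"gripper": 0, "offset": [-0.0013, 0, 0.0027], "rotation": [0, 0, 0]},
    {"gripper": 0, "offset": [-0.0009, 0, 0.0018], "rotation": [0, 0, 0]},
    {"gripper": 0, "offset": [-0.0009, 0, 0.0018], "rotation": [0, 0, 0]},
    {"gripper": 0, "offset": [0, 0, 0], "rotation": [0, 0, 0]}
  ]
}}

```text
clock: 15.65
position: [0.5418, 0.288, 0.0474]
ee_rot: [0.953, 0.196, 0.227, -0.043]
ft_force: [0.6, -0.5, 5.6]
grip_width: 0.11
grasp_force: 51.3
```

>>> {"api": "jog_arm", "payload": {
  "deltas": [
    {"gripper": 0.2, "offset": [0, 0, 0], "rotation": [0, 0, 0]},
    {"gripper": 0.4, "offset": [0, 0, 0], "rotation": [0, 0, 0]},
    {"gripper": 0.6, "offset": [0, 0, 0], "rotation": [0, 0, 0]},
    {"gripper": 0.6, "offset": [0, 0, 0], "rotation": [0, 0, 0]},
    {"gripper": 0.6, "offset": [0, 0, 0], "rotation": [0, 0, 0]},
    {"gripper": 0.6, "offset": [0, 0, 0], "rotation": [0, 0, 0]},
    {"gripper": 0.6, "offset": [0.0045, 0, -0.009], "rotation": [0, 0, 0]},
    {"gripper": 0.6, "offset": [0.0045, 0, -0.009], "rotation": [0, 0, 0]},
    {"gripper": 0.6, "offset": [0.009, 0, -0.018], "rotation": [0, 0, 0]},
    {"gripper": 0.6, "offset": [0.009, 0, -0.018], "rotation": [0, 0, 0]},
    {"gripper": 0.6, "offset": [0.009, 0, -0.018], "rotation": [0, 0, 0]},
    {"gripper": 0.6, "offset": [0.009, 0, -0.018], "rotation": [0, 0, 0]},
    {"gripper": 0.6, "offset": [0.009, 0, -0.018], "rotation": [0, 0, 0]},
    {"gripper": 0.6, "offset": [0, 0, 0], "rotation": [0, 0, 0]},
    {"gripper": 0.6, "offset": [0, 0, 0], "rotation": [0, 0, 0]},
    {"gripper": 0.6, "offset": [0, 0, 0], "rotation": [0, 0, 0]}
  ]
}}

```text
clock: 17.25
position: [0.5397, 0.2883, 0.1661]
ee_rot: [0.953, 0.197, 0.225, -0.042]
ft_force: [0.1, -0.1, -0.5]
grip_width: 0.601
grasp_force: 0.0
```

```bash
python3 - <<'E'
from h import *
import cv2
im=imaging.camera("wrist");s=imaging.camera("side")
cv2.imwrite("pics/e1.png",np.hstack([im[120:420,80:480],cv2.resize(s[60:210,180:380],(400,300),interpolation=cv2.INTER_CUBIC)]))
E
```

```text
(no output)
```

View pics/e1.png

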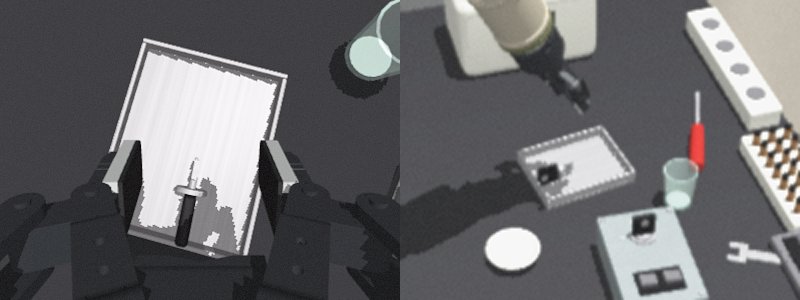

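The key lies in the tray, with its collar at (187,190) well inside the walls. The gripper is clear and the pump key is untouched.

```bash
python3 -c "
from workcell import workorder
print(workorder.hand_in())"
```

```text
the job is handed in; nothing more can be done
None
```

I turned the alarm key clockwise about 77° (close to its stop) and back to the start, pulled it out and laid it in the rectangular tray without dropping it. The other unit's key wasn't touched, and the job is handed in at about 17 s; no verdict came back.

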